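# Shut the guard's gate and drop its latch bar into the keeper

## Task

Close the yellow gate of the small bench guard and latch it: raise the steel latch bar by its red knob, swing the gate shut with the bar held over the keeper's tooth, feel for the keeper's back stop, and let the bar drop fully home into the notch. Be gentle with the keeper - do not push or press the bar against it harder than about 8 N - then let go, and leave the other things on the bench where they are.

Things in the scene. Friction and masses are not known exactly. Their poses are not given: they have to be found in the camera images.
- guard: Bench-top run-in guard, bolted down: grey plate 160 (its x) x 250 (its y) x 10 mm, four aluminium posts 121 mm high, clear panels at back and sides, open top, yellow-framed gate at the front, a ring and bearing fixed inside. Origin: centre of the plate's underside; z up; the gate side faces its own -x. Only the knob and the keeper's back stop reach above 122 mm.
- gate_hinge (a point): Point on the gate's upright hinge axis, at (-70, -90, 100) mm in the guard's frame. Shut, the gate runs from here along the guard's +y for 155 mm, 12 mm thick; its lower edge is 43 mm above the bench, so it sweeps over flat things.
- gate (a joint): Opening angle of the gate (rad): 0 = parallel to the guard's y axis; positive = open, free end swung to the guard's -x (anticlockwise from above). It stays where left, with slight friction. From 0.13 rad inward a sprung buffer pushes it open again, with up to 4 N felt at the knob. Latched it reads -0.08 to 0.08, depending on where the keeper was bolted. Limit -0.12.
- latch_bar (a joint): Lift angle of the gravity latch bar (rad). 0 = level, resting on its bracket, underside 92 mm above the bench; positive = free end raised; limit 0.6. It falls by its own weight (0.3 to 0.45 kg). It clears the keeper's tooth above 0.08; above about 0.24 it would pass over the back stop too, so 0.12 to 0.2 is right for swinging in.
- bar_pivot (a point): Pivot of the latch bar: a level pin on the outer face of the gate, 15 mm along the gate from the hinge axis, 18 mm outside the gate's middle plane, 100 mm above the bench. The steel bar is 10 thick, 16 high and reaches 193 mm from the pivot, past the gate's free edge.
- bar_end (a point): Middle of the bar's underside where it enters the keeper, 180 mm along the bar from its pivot and 8 mm below its centre line (195 mm along the gate from the hinge axis).
- knob (a point): Centre of the red ball knob, 28 mm across, on a stem on the latch bar: 120 mm along the bar from its pivot, 43 mm above the bar's centre line (143 mm above the bench with the bar down; 135 mm along the gate from the hinge axis). Free all round, 21 mm of stem below the ball; gripped from above it serves both to lift the bar and to swing the gate.
- keeper: Keeper bracket on the guard's free front post, origin at (0, 108, 91.5) mm in the guard's frame, axes as the guard's. It carries a steel block 28 mm wide along y: from outside (-x) inward a square tooth 22 mm thick, top 14 mm above this origin; a notch 13 mm wide, floor at this height; a back stop, top 51 mm above. A force of more than 10 N on it, in any direction, bends it.
- notch_nominal (a point): Nominal middle of the notch's floor, x = -88 mm in the keeper's frame. The block is bolted through slots: the true notch lies up to 14 mm further in or out (guard's x), which no reading tells and must be felt. The raised bar, swung in over the tooth, meets the back stop when it is 1.5 mm past the notch's middle; there it can be lowered. The tooth is square: the bar does not ride up.
- hammer: Bystander: hammer with a wooden handle, 259x92x34 mm, lying loose on the bench.
- marker0: Bystander: a black marker pen, 16x132x18 mm, lying loose on the bench.
- dial_gauge: Bystander: a round dial gauge, 120x57x20 mm, lying loose on the bench.
- pliers: Bystander: red-handled pliers, 56x171x14 mm, lying loose on the bench.
- tape_measure: Bystander: a yellow tape measure, 58x74x35 mm, lying loose on the bench.
- nut_m20: Bystander: a steel hexagon nut, 33x34x16 mm, lying loose on the bench.
- bearing1: Bystander: a small ball bearing, 40x40x14 mm, lying loose on the bench.

How it is judged:
By the outcome, as a careful person would: the job done as asked, in the order asked, and still so for the second after the job is handed in, with the robot touching nothing.
It also fails if it takes over 64 s, if anything falls off the work surface, if the arm or the gripper's body presses on something with over 40 N, if the wrist force passes 120 N, or if a joint passes its speed limit or range.

## Robot

A 7-joint arm with a two-finger parallel gripper is mounted at the origin on a cart in front of the work surface, level with it; the furniture and walls round the work are solid. World frame = base frame: x ahead of the robot, y to its left, z up, the work surface at z = 0. Lengths are in m, angles in rad, forces in N, time in s.
With the tool pointing down it reaches from about 0.4 to 0.85 m from the base axis. Payload 10.4 kg.
Tool frame: the origin (TCP) lies midway between the tips of the shut fingers; the grasp point (between the pads) lies 19 mm behind it; z points along the fingers, y is the line along which they close (so a half turn about z gives the same grasp; the last joint's range is limited). The gripper opens to 85 mm and grips with 20 to 120 N. Pads are 22 mm wide; open, the fingers measure 114 mm over their backs; the gripper's body (76 mm by 85 mm) begins 54 mm behind the grasp point. The pads swing forward as they close: fully open they stand 13 mm farther back than shut.
Start: joints at [1.176, 0.332, -0.065, 1.46, 0.022, 1.35, -0.088], TCP at [0.227, -0.582, 0.204] pointing down, gripper open.
Joint ranges: [-2.6, 2.6], [-0.5, 2.12], [-1.47, 1.34], [0.16, 2.42], [-1.27, 4.41], [0.06, 2.06], [-2.6, 2.6]. Speed limits (rad/s): [2.22, 2.22, 2.79, 2.79, 3.14, 3.14, 3.14].

## Interface

Orientations are given as a rotation vector (axis times angle).
In Python, from plant import ctrl gives the robot as it stands. Calls block until the motion is done:
- ctrl.move_to(position, orientation): joint-space move of the TCP to a pose.
- ctrl.move_linear(position, orientation=None, velocity=0.15): straight line of the TCP; orientation=None keeps the orientation; velocity is the mean speed in m/s.
- ctrl.goto_joints(angles): joint-space move.
- ctrl.let_go() and ctrl.close_gripper(strength=None): open the fingers fully, or close them until they stop; strength is the grip in N (None keeps the last).
- ctrl.wait(seconds).
- ctrl.inverse_kinematics(position, orientation): joint angles nearest the present ones, or None.
- ctrl.get_state(): the state.
- ctrl.get_image(name): name is "side" or "top" or "wrist"; returns a dict with "img" (420x560x3 uint8, red, green, blue), "range_z" (420x560 float32, m along the optical axis (not along the pixel's ray), 0 where there is no reading), "intrinsics" (3x3 intrinsics, pixels), "xyz" and "rotation" of the camera in the world; the wrist camera has in their place "T_tool_cam" (4x4, takes a point from camera to tool coordinates, whose origin is the TCP and whose axes are the flange's). Camera axes: x right, y down, z forward; pixel columns grow to the right and rows downward; lengths in m; the calibration is good to about 2 mm. A picture is of the moment at which its call begins: read the wrist's pose just before it.
A pose or a line that the arm cannot do raises ctrl.Unreachable and nothing moves.
- ctrl.sign_off(): hands the job in; it is judged then, once.
The state is a dict: "time": time; "q": joint angles; "joint_velocities": joint speeds; "effort": joint torques, N m; "position": TCP position; "orientation": TCP orientation; "force": force on the tool from outside, world axes, zero at the start; "ft_torque": the same for the moment, N m; "width": opening from 0.0 (shut) to 1.0 (fully open); "grip_force": force on a finger pad.
Only numpy, scipy, OpenCV 4.12 (cv2) and the standard library are available. Lean on these libraries where they do the work, as an engineer would, in place of code of your own. Each camera call takes 0.05 s, during which the arm holds its last target. There are 200 camera calls.

## Working session

There is one attempt and no reset: what is moved stays moved. The work goes in short steps, each a Python script; the robot and the scene stay as the last script left them, time stands still between calls to the robot, and variables do not carry over. Pictures are saved under pics/ and viewed, at most 10 in all, crops included, and the job is handed in when it is done.

```bash
mkdir -p pics; ls
python3 - <<'E'
from plant import ctrl
import cv2,numpy as np,pickle
s=ctrl.get_state(); print(s['time'],s['position'],s['orientation'],s['force'],s['width'])
d={}
for n in("top","side"):
    i=ctrl.get_image(n); d[n]=i
    print(n,i['xyz'],np.round(i['rotation'],3).tolist(),i['intrinsics'][0][0])
    cv2.imwrite(f'pics/{n}0.png',i['img'][:,:,::-1])
pickle.dump(d,open('d0.pkl','wb'))
E
```

```text
pics
0.0 [ 0.22693564 -0.58191028  0.2028141 ] [-3.08608065e+00 -5.80485762e-01  4.91445802e-04] [0.54166955 0.44985192 0.27248649] 0.9981238731503637
top [0.41462783 0.0340014  1.14681329] [-2.177, 2.135, -0.102] 444.0543603202877
side [0.89810094 0.8432892  0.95350006] [-0.609, -2.695, 1.136] 403.5494841891448
```

View pics/top0.png

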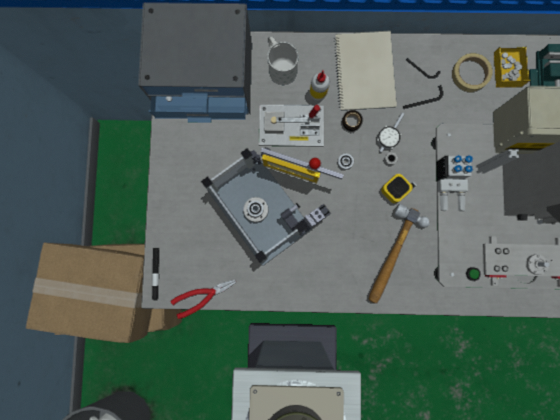

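View pics/side0.png

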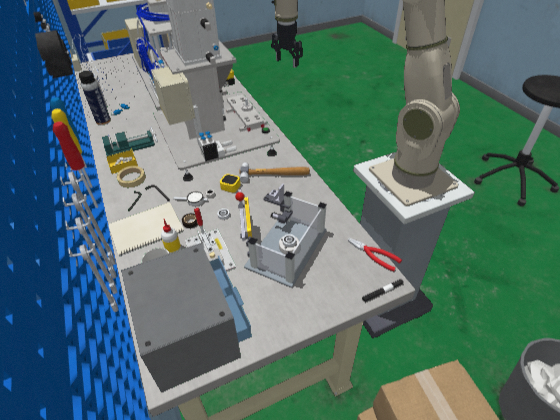

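Top view: the guard is at about (207–325, 150–260), the gate (yellow) runs (262,160)→(320,178), open about 0.65 rad. The knob is at (315,163) and the keeper at about (315,215). The side view agrees. Next: height map plus a zoomed crop.

```bash
cat > h.py <<'E'
import numpy as np,cv2,pickle
from scipy.spatial.transform import Rotation as R
def cloud(i):
    z=i['range_z'];K=np.array(i['intrinsics']);v,u=np.mgrid[:z.shape[0],:z.shape[1]]
    c=np.stack([(u-K[0,2])/K[0,0]*z,(v-K[1,2])/K[1,1]*z,z],-1)
    return c@R.from_rotvec(i['rotation']).as_matrix().T+np.array(i['xyz'])
def ray(i,u,v,h):
    K=np.array(i['intrinsics']);d=R.from_rotvec(i['rotation']).as_matrix()@[(u-K[0,2])/K[0,0],(v-K[1,2])/K[1,1],1]
    p=np.array(i['xyz']);return p+d*(h-p[2])/d[2]
def blobs(mask,amin=8):
    n,l,s,c=cv2.connectedComponentsWithStats(mask.astype(np.uint8))
    return [(s[k,4],c[k],l==k) for k in range(1,n) if s[k,4]>=amin]
E
python3 - <<'E'
from h import *
d=pickle.load(open('d0.pkl','rb'))
i=d['top'];P=cloud(i);im=i['img'].astype(int);hsv=cv2.cvtColor(i['img'],cv2.COLOR_RGB2HSV)
roi=np.zeros((420,560),bool);roi[140:275,195:350]=1
Z=P[...,2]
print('table z',np.median(Z[280:300,220:350]))
red=roi&((hsv[...,0]<8)|(hsv[...,0]>172))&(hsv[...,1]>150)&(hsv[...,2]>80)
for a,c,m in blobs(red): print('red',a,c,P[m].mean(0).round(4),Z[m].max(), ray(i,*c,.143).round(4))
yel=roi&(abs(hsv[...,0].astype(int)-25)<8)&(hsv[...,1]>130)
for a,c,m in blobs(yel,20):
    q=P[m];t=q[q[:,2]>.1];print('yel',a,c,np.median(t,0).round(4),len(t)); (vx,vy,x0,y0)=cv2.fitLine(t[:,:2].astype(np.float32),2,0,.01,.01).ravel();print(np.arctan2(vy,vx),(t[:,:2]@[vx,vy]).min(),(t[:,:2]@[vx,vy]).max(),x0,y0)
dark=roi&(im.max(2)<60)&(Z>.1)
for a,c,m in blobs(dark,5): print('dark',a,c.round(1),P[m].mean(0).round(4),ray(i,*c,.121).round(4))
x0,y0=195,140
crop=cv2.resize(i['img'][140:275,195:350],None,fx=4.4,fy=4.4,interpolation=cv2.INTER_CUBIC)
cv2.imwrite('pics/c1.png',crop[:,:,::-1])
E
```

```text
table z 0.00012103900380877608
red 82 [314.68292683 162.59756098] [ 0.6454 -0.0289  0.1538] 0.1600380680133544 [ 0.6479 -0.0296  0.143 ]
yel 452 [289.9579646 167.4159292] [0.6443 0.0268 0.12  ] 332
1.2556279 0.15314023588497877 0.2982796623026578 0.64453584 0.026258968
dark 72 [246.3 153.9] [0.6714 0.1306 0.1208] [0.6713 0.1306 0.121 ]
dark 67 [206.6 182.2] [0.6018 0.2221 0.1208] [0.6018 0.222  0.121 ]
dark 84 [300.6 226.8] [0.498  0.0013 0.157 ] [ 5.009e-01 -2.000e-04  1.210e-01]
dark 78 [260.4 256.5] [0.4307 0.0912 0.1211] [0.4307 0.0912 0.121 ]
```

View pics/c1.png

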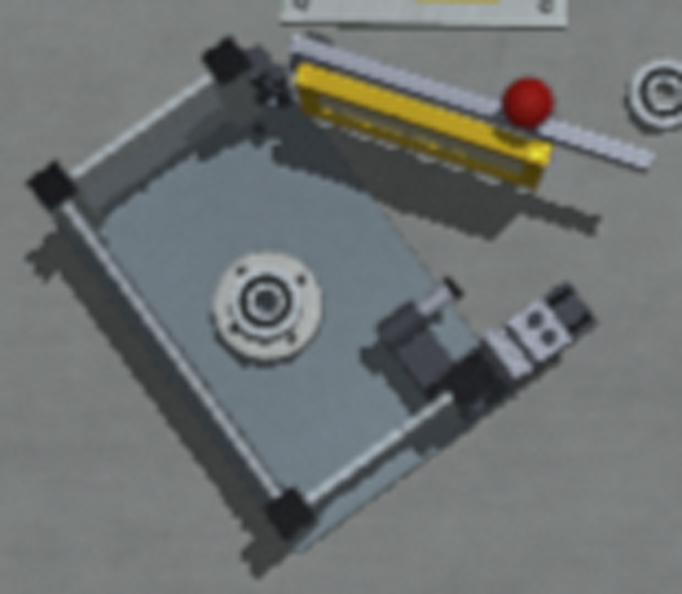

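```bash
cat >> h.py <<'E'
def ori(yaw_n,flip=1):
    n=np.array([np.cos(yaw_n),np.sin(yaw_n),0])*flip;z=np.array([0,0,-1.]);return R.from_matrix(np.stack([np.cross(n,z),n,z],1)).as_rotvec()
E
python3 - <<'E'
from h import *
from plant import ctrl
d=pickle.load(open('d0.pkl','rb'))
# knob by two views
i=d['side'];hsv=cv2.cvtColor(i['img'],cv2.COLOR_RGB2HSV);P=cloud(i)
red=((hsv[...,0]<8)|(hsv[...,0]>172))&(hsv[...,1]>150)&(hsv[...,2]>80)
for a,c,m in blobs(red,15):
    if abs(c[0]-240)<30: print(a,c,P[m].mean(0).round(4),ray(i,*c,.143).round(4))
Q=np.concatenate([cloud(d[k])[d[k]['range_z']>0] for k in d]);
Q=Q[(Q[:,2]>.17)&(Q[:,2]<.9)&(np.hypot(Q[:,0],Q[:,1])<.95)&(np.hypot(Q[:,0],Q[:,1])>.2)&(Q[:,0]>0)]
g=np.round(Q[:,:2]/.1).astype(int)
for k in np.unique(g,axis=0):
    z=Q[(g==k).all(1)][:,2]
    if len(z)>5: print(k/10,len(z),z.min().round(2),z.max().round(2))
for f in(1,-1):
  for th in(.606,0):
    yn=np.arctan2(-.796,.605)+th
    print(f,th,np.round(ctrl.inverse_kinematics([.648,-.03,.22] if th else [.565,0.0,.22],ori(yn,f)),2))
E
```

```text
53 [239.33962264 196.0754717 ] [ 0.6488 -0.0216  0.1492] [ 0.6468 -0.0283  0.143 ]
[ 0.2 -0.6] 263 0.24 0.48
[ 0.2 -0.5] 681 0.24 0.49
[ 0.3 -0.6] 380 0.25 0.49
[ 0.3 -0.5] 58 0.36 0.49
[ 0.5 -0.6] 64 0.17 0.35
[ 0.5 -0.5] 1490 0.17 0.55
[ 0.6 -0.6] 254 0.35 0.55
[ 0.6 -0.5] 5082 0.17 0.56
[ 0.6 -0.4] 214 0.17 0.49
[ 0.7 -0.7] 11 0.35 0.36
[ 0.7 -0.6] 169 0.34 0.36
[ 0.7 -0.5] 1448 0.17 0.36
[ 0.7 -0.4] 4225 0.17 0.35
[ 0.8 -0.5] 149 0.2 0.35
[ 0.8 -0.4] 216 0.2 0.35
[0.8 0.1] 187 0.17 0.19
[0.8 0.2] 1386 0.17 0.19
[0.8 0.3] 1500 0.17 0.19
[0.8 0.4] 480 0.17 0.19
[0.9 0.1] 404 0.17 0.19
[0.9 0.2] 2512 0.18 0.19
[0.9 0.3] 1795 0.18 0.19
[0.9 0.4] 310 0.17 0.19
1 0.606 [ 0.48  0.47 -0.71  1.34  0.3   1.45 -0.53]
1 0 [ 0.53  0.27 -0.72  1.57  0.18  1.37 -1.13]
-1 0.606 [ 0.75  0.68 -1.25  1.32  0.64  1.57  2.41]
-1 0 [ 0.87  0.45 -1.24  1.55  0.43  1.44  1.83]
```

Run:
```python
from h import *
from plant import ctrl
o0=ctrl.get_state()['orientation']
ctrl.move_linear([.17,-.42,.30],o0,.2)
yn=np.arctan2(-.31,.951); O=ori(yn,1)
ctrl.move_to([.42,-.03,.30],O)
ctrl.move_linear([.6474,-.029,.27],O,.2)
ctrl.wait(.3)
s=ctrl.get_state(); i=ctrl.get_image('wrist');i['s']=s;pickle.dump(i,open('w1.pkl','wb'))
print(s['time'],s['position'],s['force'],s['q'].round(2) if hasattr(s['q'],'round') else s['q'])
T=np.array(i['T_tool_cam']);print(T.round(3))
i['rotation']=(R.from_rotvec(s['orientation'])*R.from_matrix(T[:3,:3])).as_rotvec()
i['xyz']=np.array(s['position'])+R.from_rotvec(s['orientation']).apply(T[:3,3])
hsv=cv2.cvtColor(i['img'],cv2.COLOR_RGB2HSV);P=cloud(i)
red=((hsv[...,0]<8)|(hsv[...,0]>172))&(hsv[...,1]>150)&(hsv[...,2]>60)
for a,c,m in blobs(red,60): print(a,c,np.median(P[m],0).round(4),ray(i,*c,.143).round(4))
yel=(abs(hsv[...,0].astype(int)-25)<8)&(hsv[...,1]>130)
for a,c,m in blobs(yel,200):
    q=P[m];t=q[abs(q[:,2]-.12)<.006];
    if len(t)<50: continue
    f=cv2.fitLine(t[:,:2].astype(np.float32),2,0,.01,.01).ravel();print('yel',a,len(t),f, np.ptp(t[:,:2]@f[:2]),t[:,2].mean())
cv2.imwrite('pics/w1.png',i['img'][:,:,::-1])
```

```text
4.525 [ 0.64720047 -0.02920584  0.27041976] [0.05133889 0.60584303 1.07169476] [ 0.53  0.47 -0.82  1.25  0.34  1.55 -0.55]
[[ 0.001 -0.951 -0.311  0.081]
 [ 1.     0.001 -0.001  0.002]
 [ 0.001 -0.311  0.951 -0.171]
 [ 0.     0.     0.     1.   ]]
491 [488.10997963 134.73727088] [ 0.8729 -0.044   0.1022] [ 0.8502 -0.0337  0.143 ]
595 [403.75798319 149.58991597] [ 0.7776 -0.0252  0.1353] [ 0.7741 -0.0231  0.143 ]
599 [277.66110184 196.11352254] [ 0.6497 -0.0265  0.1536] [ 0.6488 -0.0294  0.143 ]
yel 1940 1752 [0.306946   0.9517269  0.64953274 0.03143058] 0.14235175199948258 0.12105907623622877
```

View pics/w1.png

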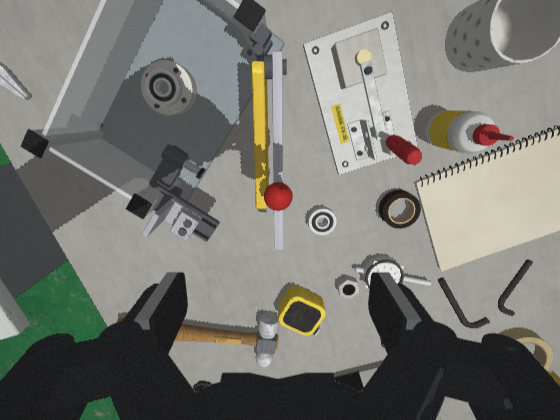

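The knob is at (278,196) with the bar running vertically below it and the fingers clear of it. The three views agree to about 2 mm, so I'll descend, grip and lift the bar to 0.16.

```bash
cat >> h.py <<'E'
H=np.array([.6723,.1050]); A0=np.arctan2(-.952,-.307)-.609  # world yaw of shut gate
def knob(phi,th,H=H,dz=0.0):
    a=A0+phi;g=np.array([np.cos(a),np.sin(a)]);n=np.array([-g[1],g[0]])
    r=.015+.120*np.cos(th)-.043*np.sin(th)
    p=H+r*g+.018*n
    return np.array([*p,.100+.120*np.sin(th)+.043*np.cos(th)-.018+dz]),ori(a+np.pi/2),g,n
E
python3 - <<'E'
from h import *
from plant import ctrl
p,O,g,n=knob(.609,0);print(p)
def st(t):
    s=ctrl.get_state();f=np.array(s['force']);print(t,round(s['time'],2),np.round(s['position'],4),'Fg %.1f Fn %.1f Fz %.1f'%(f[:2]@g,f[:2]@n,f[2]),'w',round(s['width'],3),'gf',s['grip_force'])
ctrl.move_linear(p+[0,0,.05],O,.15);st('above')
ctrl.move_linear(p,O,.08);ctrl.wait(.2);st('down')
ctrl.close_gripper(40);ctrl.wait(.2);st('grip')
for th in(.05,.10,.16):
    p,_,_,_=knob(.609,th);ctrl.move_linear(p,O,.04);ctrl.wait(.15);st(th)
i=ctrl.get_image('wrist');cv2.imwrite('pics/w2.png',i['img'][:,:,::-1])
E
```

```text
[ 0.64799772 -0.02900895  0.125     ]
above 5.36 [ 0.6485 -0.0288  0.176 ] Fg 0.4 Fn 0.5 Fz 0.3 w 1.0 gf 0.0
down 6.33 [ 0.6483 -0.0289  0.1256] Fg 0.2 Fn -1.0 Fz 0.0 w 0.998 gf 0.0
grip 7.3 [ 0.6506 -0.0289  0.1287] Fg 0.4 Fn 0.3 Fz 18.0 w -0.005 gf 9.133771508932114
0.05 7.76 [ 0.6483 -0.0269  0.1303] Fg -0.9 Fn 0.3 Fz 0.3 w 0.002 gf 0.0
0.1 8.22 [ 0.6495 -0.0244  0.1367] Fg -0.9 Fn -0.9 Fz -0.3 w 0.002 gf 0.0
0.16 8.71 [ 0.6505 -0.021   0.1435] Fg 0.0 Fn -0.3 Fz -0.2 w -0.0 gf 0.0
```

View pics/w2.png

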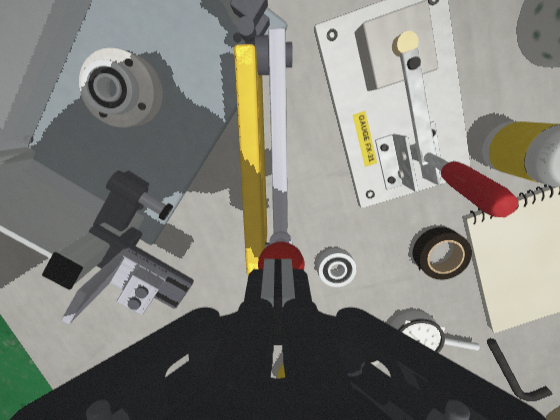

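The fingers closed above the ball: the red knob is below the shut fingers at (280,255), because the pads stand farther back at this opening. I'll go up, re-measure and grip lower.

```bash
cat > grip.py <<'E'
from h import *
from plant import ctrl
p,O,g,n=knob(.609,0)
def st(t):
    s=ctrl.get_state();f=np.array(s['force']);print(t,round(s['time'],2),np.round(s['position'],4),'Fg %.1f Fn %.1f Fz %.1f'%(f[:2]@g,f[:2]@n,f[2]),'w',round(s['width'],3),'gf',round(s['grip_force'],1));return s
ctrl.move_linear(p+[0,0,.075],O,.15);ctrl.let_go();ctrl.wait(.2);s=st('up')
i=ctrl.get_image('wrist');T=np.array(i['T_tool_cam']);Rt=R.from_rotvec(s['orientation'])
i['rotation']=(Rt*R.from_matrix(T[:3,:3])).as_rotvec();i['xyz']=np.array(s['position'])+Rt.apply(T[:3,3])
hsv=cv2.cvtColor(i['img'],cv2.COLOR_RGB2HSV);P=cloud(i)
red=((hsv[...,0]<8)|(hsv[...,0]>172))&(hsv[...,1]>150)&(hsv[...,2]>60)
k=min((ray(i,*c,.143) for a,c,m in blobs(red,100)),key=lambda q:np.linalg.norm(q-p-[0,0,.018]))
yel=(abs(hsv[...,0].astype(int)-25)<8)&(hsv[...,1]>130)&(abs(P[...,2]-.12)<.006)
a,c,m=max(blobs(yel,50),key=lambda b:b[0]);f=cv2.fitLine(P[m][:,:2].astype(np.float32),2,0,.01,.01).ravel()
print('knob',k.round(4),'line',f)
assert np.linalg.norm(k[:2]-p[:2])<.006
q=np.array([*k[:2],.1175])
ctrl.move_linear(q,O,.1);ctrl.wait(.1);st('down')
ctrl.close_gripper(40);ctrl.wait(.2);s=st('grip')
if s['width']>.2:
    ctrl.move_linear(q+[0,0,.006],O,.03);ctrl.wait(.2);st('lift6')
E
python3 grip.py
```

```text
up 10.28 [ 0.648 -0.029  0.2  ] Fg -0.1 Fn 0.0 Fz -0.3 w 1.001 gf 0.0
knob [ 0.6512 -0.0297  0.143 ] line [0.29108775 0.95669633 0.6513681  0.03294101]
down 11.4 [ 0.6517 -0.0296  0.1184] Fg -0.3 Fn 0.7 Fz -0.4 w 0.998 gf 0.0
grip 12.22 [ 0.6514 -0.0297  0.1178] Fg 0.3 Fn -0.5 Fz 5.1 w 0.272 gf 39.0
lift6 12.77 [ 0.6506 -0.0279  0.1225] Fg -5.5 Fn 0.4 Fz -5.2 w 0.274 gf 38.3
```

Run:
```python
from plant import ctrl
import cv2
a=ctrl.get_image('wrist')['img'];b=ctrl.get_image('side')['img']
import numpy as np
a=cv2.resize(a[160:370,180:380],None,fx=2,fy=2);b=cv2.resize(b[140:245,200:300],None,fx=4,fy=4,interpolation=cv2.INTER_CUBIC)
cv2.imwrite('pics/g1.png',np.hstack([a,b])[:,:,::-1])
```

```text
(no output)
```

View pics/g1.png

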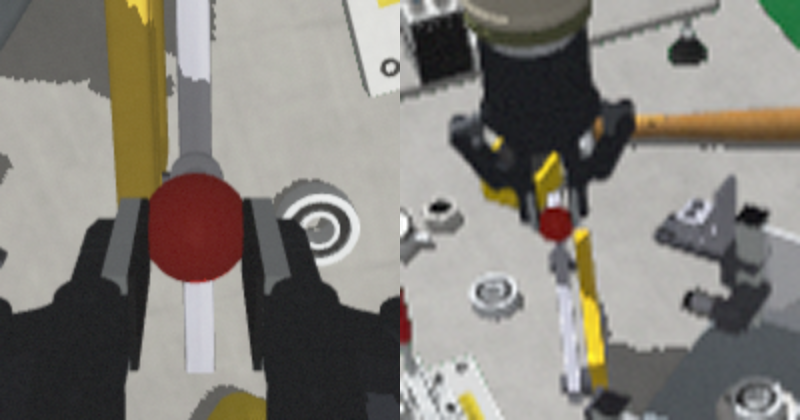

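The crop shows the ball held at the very tips of the pads (ball at (197,228), pads above its middle). I'll regrip 6 mm lower; the tips still clear the gate.

```bash
sed -i 's/\.1175\]/.111]/; s/q+\[0,0,\.006\]/q+[0,-.0,.004]/; s/p+\[0,0,\.075\],O,\.15);ctrl.let_go()/[.6512,-.0297,.1175],O,.05);ctrl.let_go();ctrl.move_linear(p+[0,0,.05],O,.2)/' grip.py; sed -i 's/ctrl.move_linear(q,O,.1);/ctrl.move_linear(q,O,.15);/' grip.py; python3 grip.py
```

```text
up 14.4 [ 0.6475 -0.0292  0.1739] Fg 1.1 Fn -0.3 Fz 0.3 w 1.0 gf 0.0
knob [ 0.6529 -0.03    0.143 ] line [0.28006718 0.9599804  0.6525215  0.03345395]
down 15.12 [ 0.6536 -0.0298  0.1124] Fg -0.8 Fn -0.0 Fz 1.3 w 0.998 gf 0.0
grip 15.92 [ 0.6531 -0.03    0.1113] Fg 0.6 Fn -1.7 Fz 4.5 w 0.297 gf 39.3
lift6 16.4 [ 0.6525 -0.029   0.1143] Fg -5.3 Fn -0.9 Fz -6.8 w 0.295 gf 39.7
```

```bash
cat >> h.py <<'E'
H2=np.array([.673,.1048]);DZ=-.0137
def rd(ctrl,g,n,N=6):
    L=[]
    for _ in range(N):
        ctrl.wait(.02);s=ctrl.get_state();f=np.array(s['force']);L.append([f[:2]@g,f[:2]@n,f[2]])
    return s,np.mean(L,0)
def go(ctrl,phi,th,dr=0,v=.06,N=6,say=True,dn=0):
    p,O,g,n=knob(phi,th,H2,DZ);p[:2]+=dr*g+dn*n;ctrl.move_linear(p,O,v);s,f=rd(ctrl,g,n,N);e=np.array(s['position'])-p
    if say: print('phi %.3f th %.3f t %.2f'%(phi,th,s['time']),'F g n z',f.round(1),'err g n z mm',(1e3*np.array([e[:2]@g,e[:2]@n,e[2]])).round(1),'w %.3f'%s['width'])
    return s,f,e
E
python3 - <<'E'
from h import *
from plant import ctrl
for th in(.08,.16): go(ctrl,.637,th,v=.05)
for ph in(.55,.45,.35,.27,.2): go(ctrl,ph,.16)
i=ctrl.get_image('wrist');b=ctrl.get_image('side')['img']
b=cv2.resize(b[140:245,200:320],None,fx=4,fy=4,interpolation=cv2.INTER_CUBIC)
a=i['img'][:420,100:400]
cv2.imwrite('pics/s1.png',np.hstack([a,b])[:,:,::-1])
E
```

```text
phi 0.637 th 0.080 t 16.79 F g n z [ 4.6  1.3 -2. ] err g n z mm [2.  0.6 0. ] w 0.300
phi 0.637 th 0.160 t 17.24 F g n z [ 4.1  3.5 -2.2] err g n z mm [0.8 0.8 0.2] w 0.293
phi 0.550 th 0.160 t 17.68 F g n z [ 4.8  2.9 -1.8] err g n z mm [1.  0.6 0.1] w 0.295
phi 0.450 th 0.160 t 18.14 F g n z [ 5.4  2.9 -1.6] err g n z mm [1.2 0.7 0. ] w 0.300
phi 0.350 th 0.160 t 18.61 F g n z [ 5.7  2.9 -1. ] err g n z mm [ 1.4  0.7 -0. ] w 0.294
phi 0.270 th 0.160 t 19.02 F g n z [ 6.5  3.1 -0.9] err g n z mm [ 1.5  0.8 -0. ] w 0.292
phi 0.200 th 0.160 t 19.43 F g n z [ 7.3  3.4 -0.3] err g n z mm [ 1.6  0.7 -0.1] w 0.296
```

View pics/s1.png

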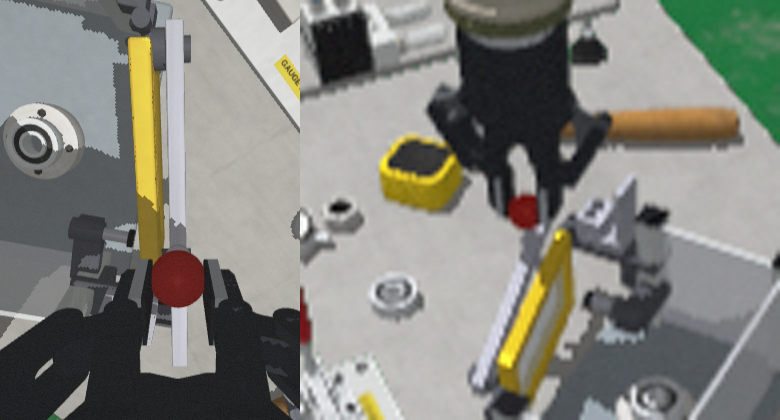

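The bar is raised and the gate is almost shut with the bar end near the keeper. Now I'll null the radial force and feel inward in 1 mm steps.

Run:
```python
from h import *
from plant import ctrl
dr=.0016
go(ctrl,.2,.16,dr); s,f,e=go(ctrl,.14,.16,dr)
ph=.14;hist=[]
while ph>-.10:
    ph-=.007; s,f,e=go(ctrl,ph,.16,dr,v=.03,N=5)
    hist.append(f[1])
    if abs(f[0])>3: dr+=np.clip(f[0]/5,-.8,.8)*1e-3
    if len(hist)>1 and (hist[-1]-hist[-2]>2 or (len(hist)>3 and hist[-1]-hist[-3]>3) or f[1]>8.5): print('contact?');break
print(dr,ph)
```

```text
phi 0.200 th 0.160 t 19.88 F g n z [ 1.4  4.4 -3.9] err g n z mm [0.1 0.3 0. ] w 0.293
phi 0.140 th 0.160 t 20.26 F g n z [ 2.4  3.7 -2.9] err g n z mm [ 0.2  0.1 -0. ] w 0.299
phi 0.133 th 0.160 t 20.59 F g n z [ 2.9  4.3 -2.6] err g n z mm [ 0.2  0.1 -0.1] w 0.297
phi 0.126 th 0.160 t 20.93 F g n z [ 3.3  4.1 -2.9] err g n z mm [ 0.2  0.1 -0. ] w 0.293
phi 0.119 th 0.160 t 21.26 F g n z [-0.7  4.1 -4.9] err g n z mm [-0.4 -0.2  0. ] w 0.294
phi 0.112 th 0.160 t 21.59 F g n z [-2.5  3.7 -5.7] err g n z mm [-0.3 -0.2  0. ] w 0.296
phi 0.105 th 0.160 t 21.93 F g n z [-3.  4. -6.] err g n z mm [-0.3 -0.2  0. ] w 0.297
phi 0.098 th 0.160 t 22.26 F g n z [-3.3  4.  -5.8] err g n z mm [-0.3 -0.1  0. ] w 0.296
phi 0.091 th 0.160 t 22.59 F g n z [-0.2  4.4 -4.1] err g n z mm [0.2 0.1 0. ] w 0.295
phi 0.084 th 0.160 t 22.93 F g n z [ 1.   4.4 -4.1] err g n z mm [0.2 0.1 0. ] w 0.297
phi 0.077 th 0.160 t 23.26 F g n z [ 1.7  4.9 -3.8] err g n z mm [0.2 0.1 0. ] w 0.294
phi 0.070 th 0.160 t 23.59 F g n z [ 1.9  5.1 -3. ] err g n z mm [ 0.2  0.2 -0. ] w 0.295
phi 0.063 th 0.160 t 23.93 F g n z 
[... 809 characters left out ...]
 n z mm [ 0.3  0.4 -0. ] w 0.293
phi -0.007 th 0.160 t 27.26 F g n z [ 1.3  6.  -3.9] err g n z mm [0.2 0.5 0. ] w 0.294
phi -0.014 th 0.160 t 27.59 F g n z [ 1.3  5.8 -3.6] err g n z mm [0.3 0.5 0. ] w 0.300
phi -0.021 th 0.160 t 27.93 F g n z [ 1.1  6.  -3.7] err g n z mm [0.3 0.5 0. ] w 0.295
phi -0.028 th 0.160 t 28.26 F g n z [ 0.9  6.4 -3.6] err g n z mm [0.3 0.6 0. ] w 0.298
phi -0.035 th 0.160 t 28.59 F g n z [ 1.2  6.4 -3.7] err g n z mm [0.3 0.6 0. ] w 0.298
phi -0.042 th 0.160 t 28.93 F g n z [ 0.8  7.4 -4.2] err g n z mm [0.2 0.8 0. ] w 0.293
phi -0.049 th 0.160 t 29.26 F g n z [-1.2 10.1 -6.2] err g n z mm [0.1 1.7 0. ] w 0.300
contact?
0.0016097770634074453 -0.04900000000000005
```

Run:
```python
from h import *
from plant import ctrl
dr=.0016;ph=-.040
s,f,e=go(ctrl,ph,.16,dr,v=.03)
for th in(.14,.12,.105,.095,.085,.075,.065,.055,.045,.035,.025,.015,.005,-.005,-.015,-.025):
    s,f,e=go(ctrl,ph,th,dr,v=.03,N=5)
    if abs(f[0])>2: dr+=np.clip(f[0]/5,-.6,.6)*1e-3
    if f[2]>-.8 or f[1]>9.5 or f[1]<1: print('stop');break
print(dr)
```

```text
phi -0.040 th 0.160 t 29.61 F g n z [ 1.2  7.3 -4.2] err g n z mm [0.2 0.8 0. ] w 0.293
phi -0.040 th 0.140 t 29.94 F g n z [ 0.7  6.9 -3.8] err g n z mm [0.3 0.8 0. ] w 0.295
phi -0.040 th 0.120 t 30.27 F g n z [ 1.4  6.8 -3.4] err g n z mm [0.2 0.7 0.1] w 0.293
phi -0.040 th 0.105 t 30.61 F g n z [ 1.2  6.9 -3.4] err g n z mm [0.2 0.7 0.1] w 0.299
phi -0.040 th 0.095 t 30.94 F g n z [ 1.2  6.7 -3.7] err g n z mm [0.2 0.7 0.2] w 0.300
phi -0.040 th 0.085 t 31.27 F g n z [ 1.7  6.9 -2.8] err g n z mm [0.2 0.7 0.2] w 0.294
phi -0.040 th 0.075 t 31.61 F g n z [ 1.4  6.9 -2.5] err g n z mm [0.2 0.7 0.2] w 0.295
phi -0.040 th 0.065 t 31.94 F g n z [ 1.7  6.5 -2.6] err g n z mm [0.2 0.7 0.2] w 0.296
phi -0.040 th 0.055 t 32.27 F g n z [ 1.6  6.4 -2.3] err g n z mm [0.2 0.7 0.2] w 0.292
phi -0.040 th 0.045 t 32.61 F g n z [ 2.1  6.4 -2.3] err g n z mm [0.2 0.8 0.2] w 0.297
phi -0.040 th 0.035 t 32.94 F g n z [ 0.1  6.8 -2.9] err g n z mm [-0.3  0.7  0.3] w 0.294
phi -0.040 th 0.025 t 33.27 F g n z [-0.3  6.3 -3.2] err g n z mm [-0.3  0.7  0.4] w 0.295
phi -0.040 th 0.015 t 33.61 F g n z [ 0.5  6.8 -2.7] err g n z mm [-0.3  0.7  0.4] w 0.292
phi -0.040 th 0.005 t 33.94 F g n z [ 0.1  6.7 -2.4] err g n z mm [-0.3  0.7  0.4] w 0.295
phi -0.040 th -0.005 t 34.27 F g n z [1.6 6.4 2.4] err g n z mm [-0.6  0.9  1.1] w 0.294
stop
0.0020220328942913614
```

Run:
```python
from h import *
from plant import ctrl
dr=.0018
for ph in(-.037,-.033,-.029,-.025,-.021):
    s,f,e=go(ctrl,ph,.001,dr,v=.03)
    if f[1]<2.5: break
ctrl.let_go();ctrl.wait(.2)
p,O,g,n=knob(ph,0,H2,DZ);p[:2]+=dr*g
ctrl.move_linear(p+[0,0,.08],O,.12);s,f=rd(ctrl,g,n);print(f,s['position'],s['time'],s['width'])
i=ctrl.get_image('wrist');T=np.array(i['T_tool_cam']);Rt=R.from_rotvec(s['orientation'])
i['rotation']=(Rt*R.from_matrix(T[:3,:3])).as_rotvec();i['xyz']=np.array(s['position'])+Rt.apply(T[:3,3])
hsv=cv2.cvtColor(i['img'],cv2.COLOR_RGB2HSV);P=cloud(i)
red=((hsv[...,0]<8)|(hsv[...,0]>172))&(hsv[...,1]>150)&(hsv[...,2]>60)
for a,c,m in blobs(red,150): print(a,c.round(0),'top z',np.percentile(P[m][:,2],95).round(4),'knob',ray(i,*c,.143).round(4),'exp',knob(ph,0,H2)[0][:2])
b=ctrl.get_image('side')['img'];b=cv2.resize(b[150:255,210:310],None,fx=4,fy=4,interpolation=cv2.INTER_CUBIC)
cv2.imwrite('pics/e1.png',np.hstack([i['img'][:,100:460],b])[:,:,::-1])
```

```text
phi -0.037 th 0.001 t 34.62 F g n z [ 2.1  6.5 -1.1] err g n z mm [-0.1  0.7  0.5] w 0.294
phi -0.033 th 0.001 t 34.98 F g n z [ 2.   6.6 -1.1] err g n z mm [-0.1  0.7  0.5] w 0.294
phi -0.029 th 0.001 t 35.33 F g n z [ 1.5  6.7 -1.1] err g n z mm [-0.1  0.7  0.5] w 0.294
phi -0.025 th 0.001 t 35.67 F g n z [2.2 4.9 0.2] err g n z mm [-0.1  0.3  0.5] w 0.295
phi -0.021 th 0.001 t 36.02 F g n z [4.5 2.3 4.6] err g n z mm [-0.  -0.1  0.4] w 0.294
[-0.27316549 -0.20963805 -0.04609908] [0.57241413 0.00965977 0.19027529] 37.7583 0.9982620990603649
1451 [505.   9.] top z 0.1455 knob [ 0.7643 -0.0195  0.143 ] exp [0.57441242 0.01083464]
1075 [278. 223.] top z 0.1573 knob [0.5746 0.0104 0.143 ] exp [0.57441242 0.01083464]
593 [ 12. 233.] top z 0.0151 knob [0.4528 0.1644 0.143 ] exp [0.57441242 0.01083464]
```

View pics/e1.png

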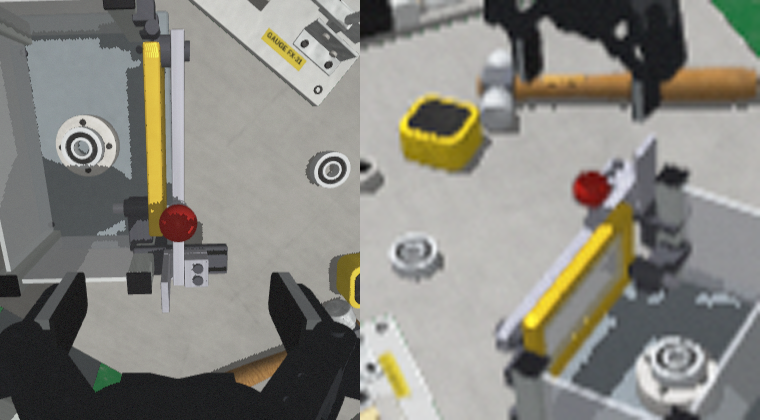

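The bar lies in the notch, between tooth and back stop. The knob top is at 0.157 m, which means the bar is level. The gate's free play of about 3 mm at the keeper matches the notch clearance, and the gripper is clear.

```bash
python3 -c "
from plant import ctrl
p=ctrl.get_state()['position'];ctrl.move_linear([p[0],p[1],.27],None,.15);ctrl.wait(.3);print(ctrl.sign_off())"
```

```text
the job is handed in; nothing more can be done
None
```

The gate is shut and the latch bar is fully down in the notch, with about 2–3 N estimated on the keeper; I let go and handed the job in at about 39 s, having moved nothing else that I could see.

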